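# Stow two core sections and latch the pen gate for sea

## Robot

A 6-joint arm with a two-finger parallel gripper is mounted at the origin on the work surface. World frame = base frame: x ahead of the robot, y to its left, z up, the work surface at z = 0. Lengths are in m, angles in degrees, forces in N, time in s.
With the tool pointing down it reaches from about 0.35 to 0.875 m from the base axis. Payload 4.2 kg.
Tool frame: the origin (TCP) lies midway between the tips of the shut fingers; the grasp point (between the pads) lies 19 mm behind it; y points along the fingers, z is the direction in which the jaws open and shut, and the axes are right-handed (so a half turn about y gives the same grasp; the last joint's range is limited). The gripper opens to 87 mm and grips with 3 to 60 N. Pads are 19 mm wide; open, the fingers measure 117 mm over their backs; the gripper's body (75 mm by 190 mm) begins 51 mm behind the grasp point.
Start: joints at [-54.454, 22.042, 0.453, 0, -68.411, -14.817], TCP at [0.221, -0.585, 0.223] pointing down, gripper open.
Joint ranges: [-179.83, 179.83], [-69.29, 118.12], [-61.27, 80.66], [-181.25, 117.63], [-171.15, -9.14], [-177.46, 177.46]. Speed limits (degrees/s): [159.86, 159.86, 180, 180, 180, 180].

## Interface

Orientations are given as [roll, pitch, yaw] about the fixed x, y, z axes, in that order (R = Rz(yaw) Ry(pitch) Rx(roll)).
In Python, from workcell import env gives the robot as it stands. The module is installed in compiled form; this text tells all that it offers. Calls block until the motion is done:
- env.goto(position, orientation): joint-space move of the TCP to a pose.
- env.move_straight(position, rotation=None, rate=0.15, force_limit=None): straight line of the TCP; rotation=None keeps the orientation; rate is the mean speed in m/s. With force_limit (N) it stops when the force on the tool has changed by that much, and returns True; else False.
- env.set_joints(angles): joint-space move.
- env.gripper_to(opening, grasp_force=None): opening from 0.0 (shut) to 1.0 (fully open); grasp_force is the grip in N (None keeps the last); returns when the fingers have stopped.
- env.dwell(seconds).
- env.inverse_kinematics(position, orientation): joint angles nearest the present ones, or None.
- env.read_state(): the state.
- env.grab_frame(name): name is "scene" or "top" or "wrist"; returns a dict with "image" (480x640x3 uint8, blue, green, red), "fx", "fy", "cx", "cy" (pixels), "D" ([k1, k2, p1, p2, k3] as OpenCV has them; the pictures are not rectified), "position" and "orientation" of the camera in the world. Camera axes: x right, y up, looking along -z (the intrinsics and any distortion apply to the point x, -y, -z); pixel columns grow to the right and rows downward; lengths in m; the calibration is good to about 2 mm. A picture is of the moment at which its call begins. There is no depth.
A pose or a line that the arm cannot do raises env.Unreachable and nothing moves.
- env.close_job(): hands the job in, once; it reports no verdict.
Trained networks look in a picture, given as the dict that the camera call returned (one of the last four; its "shot" number tells which), for a name from the list of things; names that differ only in an ending like _2 or _b are one class to them, and where a whole thing is asked for, a point or a joint stands for the part that bears it (a point fixed in the world has none). Each returns a list of dicts, best first, with "score" (0 to 1); they miss things now and then, are a little off and sometimes report something else, mostly with a low value. They report only what shows in the picture. A call takes as long as a camera call. They do not tell look-alikes from the thing itself.
- env.search_frame(picture, thing): "xyz" ([x, y, z] in m, in world coordinates, good to about 4 mm: the middle of the surface that is visible of it).
- env.trace(picture, thing): "mask" (480x640 bool, what is visible of it).
The state is a dict: "clock": time; "joint_positions": joint angles; "qvel": joint speeds; "joint_torque": joint torques, N m; "position": TCP position; "tool_rot": TCP orientation; "force": force on the tool from outside, world axes, zero at the start; "wrist_torque": the same for the moment, N m; "opening": opening from 0.0 (shut) to 1.0 (fully open).
Only numpy, scipy, OpenCV 4.12 (cv2) and the standard library are available. Lean on these libraries where they do the work, as an engineer would, in place of code of your own. Each camera call takes 0.05 s, during which the arm holds its last target.

## Task

Secure the two core sections in the steel stowage pen for sea. With the gate still standing open, push both capped tubes fully home against the pen's back wall; then lift the gate's latch bar over its catch as you swing the gate fully shut, and let the bar drop back down behind the catch so that the gate is latched. Leave the jar, the tape roll and the spatula alone.

Things in the scene. Friction and masses are not known exactly. Their poses are not given: they have to be found in the camera images.
- pen: Fixed steel pen, two lanes centred on x = -36 and +36 mm. Origin: on the bench, mid-pen; x across the lanes, y along them to the open mouth at +85 mm, z up. Floor top z = 6 mm; side walls (inner faces x = +/-71.5 mm) 55 mm high; back wall inner face y = -85 mm, 65 mm high; 6 mm wide rib between the lanes, top z = 26 mm. Hinge post at x = 82, y = 77 mm, 100 mm high.
- core_near: Capped core section: grey tube with white end caps, 66 mm diameter, 160 mm long, 0.5 to 1 kg, loose on the floor of the lane at x = -36 mm. Origin at its centre (39 mm above the bench), y along its length. It starts 35 to 80 mm out of its home, sticking out of the mouth; fully home, its origin is at y = -5 mm of the pen and its outer end at y = +75 mm.
- core_far: The like core section in the lane at x = +36 mm of the pen; same sizes and start, same home in y.
- hinge (a point): Point on the gate's vertical hinge axis, 125 mm above the bench (pen x = 82, y = 92 mm). Gate: barred steel panel reaching 160 mm from this axis, 8 mm thick, z = 12 to 90 mm; shut, it lies across the mouth towards the pen's -x. Axes turn with the gate: -x along it to its free end, y out of its outer face.
- gate (a joint): Gate angle, rad: 0 fully shut (firm stop), growing as it opens outwards (clockwise seen from above), up to 2.1. Starts between 1.6 and 2.0. It stays where it is left; about 1 N at the free end moves it.
- latch (a joint): Angle of the latch bar in rad: 0 is down and level (resting), growing as its free end is lifted, up to 0.9. It falls back by its own weight when let go (0.28 kg, about 2 N to lift at the tab). Above about 0.16 rad it clears the catch's prong.
- pivot (a point): Pivot of the latch bar: horizontal axis square to the gate's face, 20 mm from the hinge axis towards the free end, 13 mm outside the gate's mid-plane, 75 mm above the bench. The bar is a dark steel flat along the gate's outer face, 10 mm thick, 20 mm high, reaching 180 mm from this axis, past the gate's free end. Axes as tab.
- tab (a point): Point in the bar's upright handle tab: 12 mm thick (square to the gate), 30 mm wide (along the bar), rising from the bar's top (z = 85 mm) to z = 150 mm. The point is mid-tab, 105 mm from the pivot along the bar and 50 mm above it: z = 125 mm with the bar down. Axes turn with the bar: -x along it to its free end, y out of the gate's outer face.
- prong (a point): Top centre of the catch's upright prong, 87 mm above the bench, 20 mm wide (pen x), 10 mm thick; fixed to the pen at x = -96, y = 122 mm. With the gate shut and the bar down, the bar lies between the prong and the post behind it, 7 mm inside the prong's inner face. A bar that is down strikes the prong and cannot pass: lift it over.
- jar: Bystander: clear sample jar with a white cap, 68 mm diameter, 85 mm high, loose. Origin at the centre of its underside.
- tape: Bystander: white roll of tape lying flat, 100 mm diameter, 24 mm high, loose. Origin at the centre of its underside.
- spatula: Bystander: spatula lying flat on the bench, loose. Origin at about its middle, x along it.
There are look-alikes about, which are no part of the job. Leave any purple look-alike of the core_far alone. What is shaped like the core_near but green or orange is not meant.

How it is judged (in metres and radians):
On the way, in this order (a step that is already met when the one before it is completed fails the run):
1. both core sections are pushed home against the back wall (within 6 mm) while the gate still stands open (more than 0.6 rad) (y of each of core_near, core_far in the frame of pen below 0.001 m and value of joint gate above 0.6 rad), for 0.2 s.
2. the latch bar is lifted over the catch with the gate all but shut (below 0.1 rad) (value of joint latch above 0.13 rad and value of joint gate below 0.1 rad).
At the end, for the whole second after the job is handed in: The gate is shut (within 0.06 rad) with the latch bar down behind the catch (within 0.03 rad of its rest), and both core sections lie at rest on the pen's floor, in their lanes, within 6 mm of the back wall (value of joint gate below 0.06 rad and value of joint latch below 0.03 rad and y of core_near in the frame of pen between -0.02 and 0.001 m and y of core_far in the frame of pen between -0.02 and 0.001 m and z of each of core_near, core_far in the frame of pen below 0.045 m and linear speed of each of core_near, core_far below 0.02 m/s and x of core_near in the frame of pen between -0.045 and 0.045 m and x of core_far in the frame of pen between -0.045 and 0.045 m); the robot touches nothing.
It fails at once if the jar, the tape roll or the spatula is moved by more than 30 mm (distance of any of jar, tape, spatula from where it was at the start of the episode above 0.03 m).
It also fails if it takes over 64 s, if anything falls off the work surface, if the arm or the gripper's body presses on something with over 40 N, if the wrist force passes 120 N, or if a joint passes its speed limit or range.

## Working session

There is one attempt and no reset: what is moved stays moved. The work goes in short steps, each a Python script; the robot and the scene stay as the last script left them, time stands still between calls to the robot, and variables do not carry over. Pictures are saved under pics/ and viewed, and the job is handed in when it is done.

```bash
mkdir -p pics; python3 - <<'E'
from workcell import env
import cv2,numpy as np
for n in ["scene","top","wrist"]:
    f=env.grab_frame(n); cv2.imwrite(f"pics/{n}0.png",f["image"])
    print(n,[np.round(f[k],3).tolist() if not np.isscalar(f[k]) else f[k] for k in ["fx","fy","cx","cy","D","position","orientation"]])
    if n!="wrist":
        for t in ["pen","core_near","hinge","tab","prong","jar","tape","spatula"]:
            try: print(t,[(np.round(d["xyz"],3).tolist(),round(d["score"],2)) for d in env.search_frame(f,t)][:5])
            except Exception as e: print(t,repr(e))
s=env.read_state(); print(s["clock"],s["position"],s["tool_rot"],s["force"])
E
```

```text
scene [439.932793109396, 439.932793109396, 320.4173128180057, 239.27090975030598, [-0.065, 0.0, 0.0, 0.0, 0.0], [1.012, 0.532, 0.983], [39.315, -0.42, 143.689]]
pen [([0.54, -0.19, 0.044], 0.56)]
core_near [([0.496, -0.111, 0.063], 0.82), ([0.644, 0.203, 0.061], 0.8), ([0.412, 0.129, 0.057], 0.65)]
hinge [([0.691, -0.01, 0.086], 0.95)]
tab [([0.693, -0.005, 0.085], 0.85)]
prong [([0.446, -0.055, 0.048], 0.63), ([0.689, -0.009, 0.087], 0.58)]
jar [([0.683, 0.431, 0.087], 0.79)]
tape [([0.385, 0.313, 0.025], 0.8), ([0.688, -0.01, 0.089], 0.65)]
spatula [([0.602, -0.465, 0.004], 0.87)]
top [524.4312740591333, 524.4312740591333, 319.1323597146048, 251.62813786967493, [-0.14, 0.0, 0.0, 0.0, 0.0], [0.419, -0.027, 1.607], [4.899, 0.14, -89.254]]
pen [([0.528, -0.205, 0.004], 0.72), ([0.667, 0.413, 0.084], 0.48)]
core_near [([0.486, -0.131, 0.067], 0.88), ([0.638, 0.193, 0.056], 0.64), ([0.677, -0.027, 0.083], 0.61), ([0.395, 0.11, 0.06], 0.55)]
hinge [([0.668, -0.042, 0.082], 0.89)]
tab [([0.676, -0.027, 0.082], 0.74), ([0.44, -0.078, 0.066], 0.68)]
prong []
jar [([0.665, 0.415, 0.087], 0.88)]
tape [([0.679, -0.027, 0.082], 0.71), ([0.386, 0.308, 0.026], 0.69)]
spatula []
wrist [427.14801621890405, 427.14801621890405, 320.05847844791526, 236.606326900549, [-0.015, 0.0, 0.0, 0.0, 0.0], [0.143, -0.614, 0.384], [-17.603, 0.005, 110.707]]
0.95 [ 0.22124805 -0.58450353  0.22255238] [-8.99991290e+01  5.07446088e-04  2.07300893e+01] [-0.39461795  0.41890841 -0.24302941]
```

View pics/scene0.png

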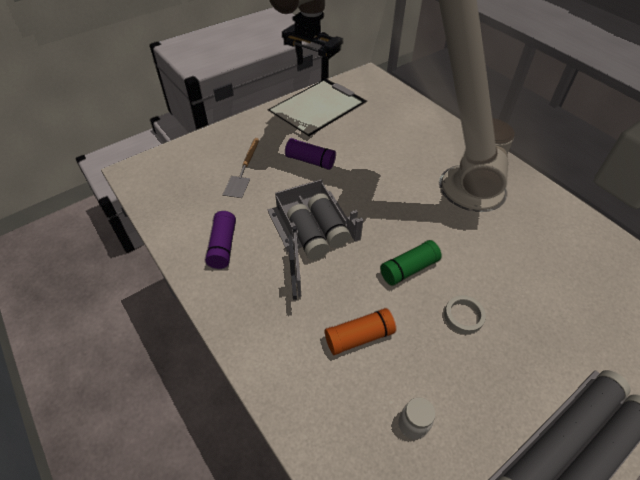

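View pics/top0.png

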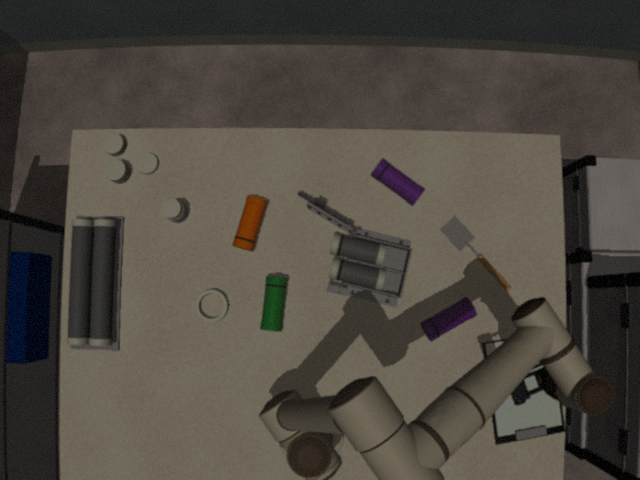

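The scene shows the pen at about (315,215) with two grey tubes and the open gate at (295,270). In the top view the pen is at (370,265) and the gate at (327,208). The purple tubes at (398,180) and (448,318), the green at (273,302) and the orange at (250,222) are look-alikes. The grey tubes in the pen, at (360,248) and (358,273), fit the description. I'll confirm that in enlarged crops.

```bash
python3 - <<'E'
import cv2
a=cv2.imread("pics/scene0.png"); b=cv2.imread("pics/top0.png")
import numpy as np
def g(i): return (255*(i/255.)**0.6).astype('uint8')
cv2.imwrite("pics/c1.png",cv2.resize(g(a[165:315,255:395]),None,fx=5.0,fy=4.0*1.0,interpolation=2)[:600] if 0 else cv2.resize(g(a[165:315,240:400]),None,fx=4,fy=4,interpolation=2))
cv2.imwrite("pics/c2.png",cv2.resize(g(b[180:320,290:420]),None,fx=4,fy=4,interpolation=2))
E
```

```text
(no output)
```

View pics/c1.png

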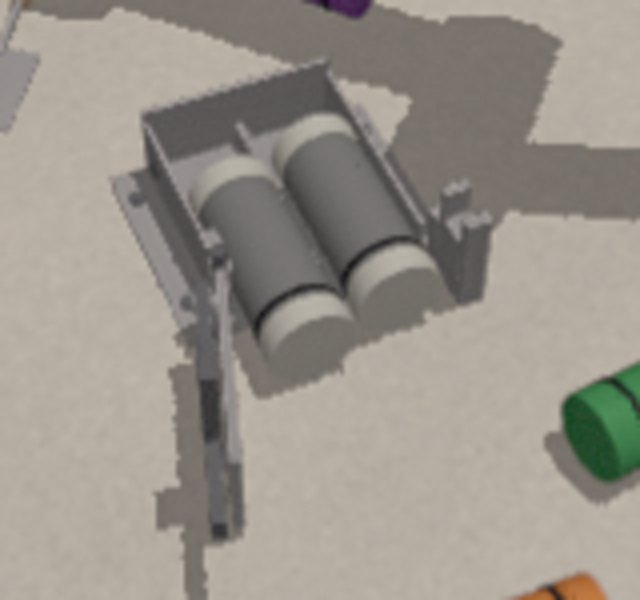

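View pics/c2.png

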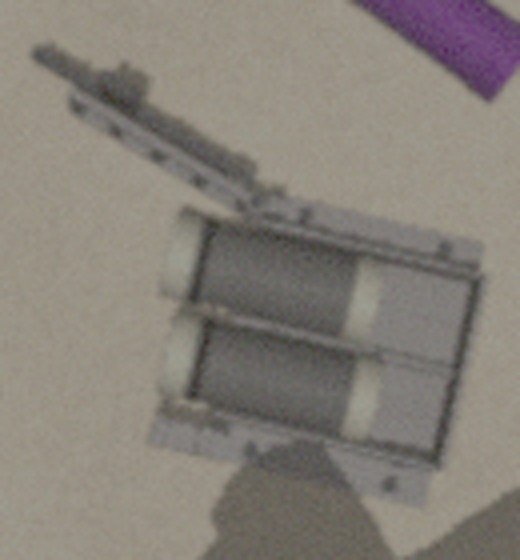

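The crops confirm that the two grey tubes with white caps lie in the pen, sticking out of its mouth. The gate stands open with its bar end at scene pixel (295,298) and top pixel (300,192). Next I'll fit the pose.

```bash
cat > h.py <<'E'
import numpy as np,cv2
from scipy.spatial.transform import Rotation as R
def proj(f,P):
    P=np.atleast_2d(P); Rc=R.from_euler('xyz',f["orientation"],degrees=True).as_matrix()
    c=(P-np.array(f["position"]))@Rc; c=c*[1,-1,-1]
    K=np.array([[f["fx"],0,f["cx"]],[0,f["fy"],f["cy"]],[0,0,1.]])
    return cv2.projectPoints(c,np.zeros(3),np.zeros(3),K,np.array(f["D"],float))[0][:,0]
def pen2w(p,P):
    P=np.atleast_2d(np.array(P,float)); c,s=np.cos(p[2]),np.sin(p[2])
    return np.c_[p[0]+c*P[:,0]-s*P[:,1],p[1]+s*P[:,0]+c*P[:,1],P[:,2]]
def gate2pen(th,P): # gate frame at hinge, clockwise by th
    P=np.atleast_2d(np.array(P,float)); c,s=np.cos(-th),np.sin(-th)
    return np.c_[.082+c*P[:,0]-s*P[:,1],.092+s*P[:,0]+c*P[:,1],P[:,2]]
E
cat > fit.py <<'E'
from h import *
from workcell import env
from scipy.optimize import least_squares
fs=env.grab_frame("scene"); ft=env.grab_frame("top")
S=lambda u,v:(240+u/4,165+v/4); T=lambda u,v:(290+u/4,180+v/4)
L=[(ft,T(482,276),'p',(.074,-.087,.065)),(ft,T(440,464),'p',(-.074,-.087,.065)),
(fs,S(145,115),'p',(.074,-.087,.065)),(fs,S(325,63),'p',(-.074,-.087,.065)),
(fs,S(478,220),'p',(-.096,.122,.087)),
(fs,S(220,530),'g',(-.2,.013,.080)),(ft,T(40,50),'g',(-.2,.013,.085)),(ft,T(72,103),'g',(-.16,0,.09)),(ft,T(125,72),'g',(-.125,.013,.15)),
(ft,T(378,400),'n',-.08),(ft,T(378,310),'f',-.08),(fs,S(312,350),'nF' if 0 else 'F',0),(fs,S(405,300),'N',0)]
def pts(x,k,q):
    if k=='p': return pen2w(x,q)
    if k=='g': return pen2w(x,gate2pen(x[3],q))
    n=k in 'nN'
    cx=-.036 if n else .036; cy=x[4] if n else x[5]
    if k in 'nf': return pen2w(x,(cx,cy-.08,.070))
    return pen2w(x,(cx,cy+.08,.039))
res=lambda x:np.concatenate([(proj(f,pts(x,k,q))[0]-uv) for f,uv,k,q in L])
r=least_squares(res,[.53,-.19,-.2,1.7,.05,.05],loss='soft_l1')
print(np.round(r.x,4)); print(np.round(res(r.x).reshape(-1,2),1).tolist())
np.save("x.npy",r.x)
for n,f in(("s",fs),("t",ft)):
    im=(255*(f["image"]/255.)**.6).astype('uint8'); x=r.x
    off,(w,h)=((240,165),(160,150)) if n=="s" else ((290,180),(140,140))
    im=cv2.resize(im[off[1]:off[1]+h,off[0]:off[0]+w],None,fx=4,fy=4,interpolation=2)
    def line(P,c):
        q=((proj(f,P)-off)*4).astype(int); cv2.polylines(im,[q.reshape(-1,1,2)],False,c,1)
    line(pen2w(x,[(-.0715,.085,.055),(-.0715,-.085,.055),(.0715,-.085,.055),(.0715,.085,.055)]),(0,0,255))
    line(pen2w(x,[(0,-.085,.026),(0,.085,.026)]),(0,0,255))
    line(pen2w(x,[(-.106,.117,.087),(-.086,.117,.087),(-.086,.127,.087),(-.106,.127,.087),(-.106,.117,.087)]),(0,255,0))
    line(pen2w(x,gate2pen(x[3],[(0,0,.09),(-.16,0,.09),(-.16,0,.012)])),(255,0,0))
    line(pen2w(x,gate2pen(x[3],[(-.02,.013,.085),(-.11,.013,.085),(-.11,.013,.15),(-.14,.013,.15),(-.14,.013,.085),(-.2,.013,.085)])),(0,255,255))
    for cx,cy in((-.036,x[4]),(.036,x[5])):
        t=np.linspace(0,6.3,40)
        for e in(.08,-.08): line(pen2w(x,np.c_[cx+.033*np.cos(t),0*t+cy+e,.039+.033*np.sin(t)]),(255,0,255))
    cv2.imwrite(f"pics/fit_{n}.png",im)
E
python3 fit.py
```

```text
[ 0.5104 -0.1911 -0.2292  1.8787  0.0517  0.0661]
[[0.2, -0.1], [-0.7, 1.6], [-0.8, -1.5], [0.2, -1.8], [-0.4, -0.8], [-0.9, -1.3], [-2.6, -0.4], [-1.5, -3.2], [-2.3, 3.2], [-1.3, 0.2], [-0.4, -2.2], [0.1, -1.3], [-1.3, -0.6]]
```

View pics/fit_s.png

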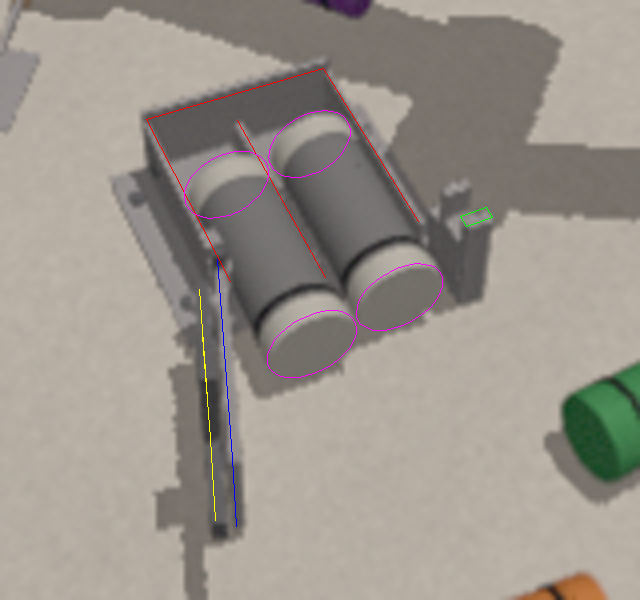

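View pics/fit_t.png

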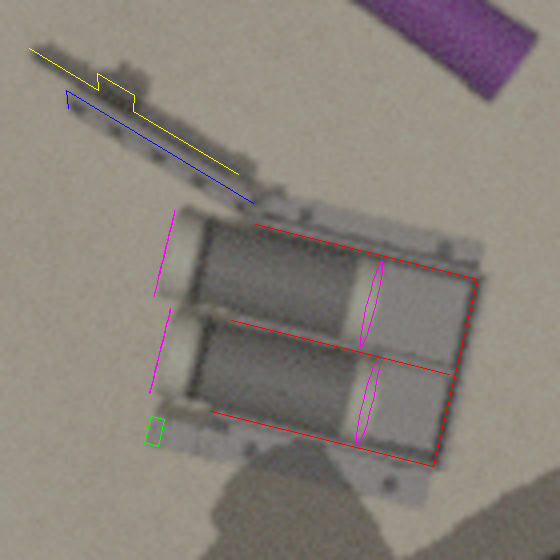

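The fit holds to about 1–2 px in the scene view, but it is offset in the top view. I'll take closer wrist views before moving.

```bash
python3 - <<'E'
from h import *
from workcell import env
import pickle
out=[]
for i,(p,yaw) in enumerate([((.47,-.14,.32),0),((.60,-.06,.34),-60)]):
    try: env.goto(p,[-90,0,yaw])
    except env.Unreachable: print("unr",i); continue
    f=env.grab_frame("wrist"); out.append(f); cv2.imwrite(f"pics/w{i}.png",(255*(f["image"]/255.)**.7).astype('uint8'))
    for t in ["core_near","tab","hinge","pivot","prong","pen"]:
        try: print(t,[(np.round(d["xyz"],3).tolist(),round(d["score"],2)) for d in env.search_frame(f,t)][:4])
        except Exception as e: print(t,repr(e))
    print(env.read_state()["clock"],f["position"],f["orientation"])
pickle.dump(out,open("w.pkl","wb"))
E
```

```text
core_near [([0.388, 0.103, 0.06], 0.94), ([0.477, -0.13, 0.067], 0.93), ([0.578, 0.183, 0.049], 0.76)]
tab [([0.68, -0.024, 0.124], 0.89)]
hinge [([0.652, -0.053, 0.084], 0.61)]
pivot [([0.675, -0.024, 0.12], 0.68), ([0.481, -0.13, 0.068], 0.57)]
prong [([0.436, -0.07, 0.063], 0.84)]
pen [([0.495, -0.218, 0.015], 0.69)]
3.275 [ 0.38646751 -0.14003291  0.48174904] [-1.75773894e+01  2.12014934e-03  8.99358134e+01]
core_near [([0.491, -0.121, 0.065], 0.93), ([0.684, 0.164, 0.057], 0.68), ([0.517, -0.149, 0.035], 0.32)]
tab [([0.681, -0.02, 0.088], 0.88)]
hinge [([0.667, -0.031, 0.083], 0.77)]
pivot [([0.678, -0.02, 0.083], 0.71)]
prong [([0.445, -0.07, 0.063], 0.97)]
pen [([0.52, -0.142, 0.037], 0.79)]
4.7083 [0.55800011 0.01248803 0.50185446] [-1.75876744e+01  7.19969015e-03  3.00167660e+01]
```

View pics/w0.png

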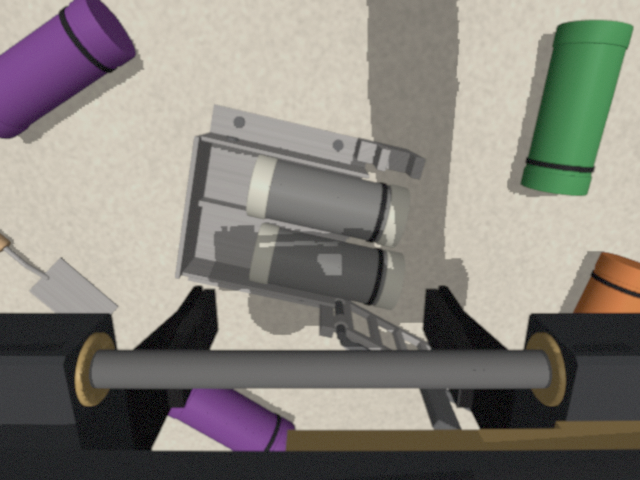

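View pics/w1.png

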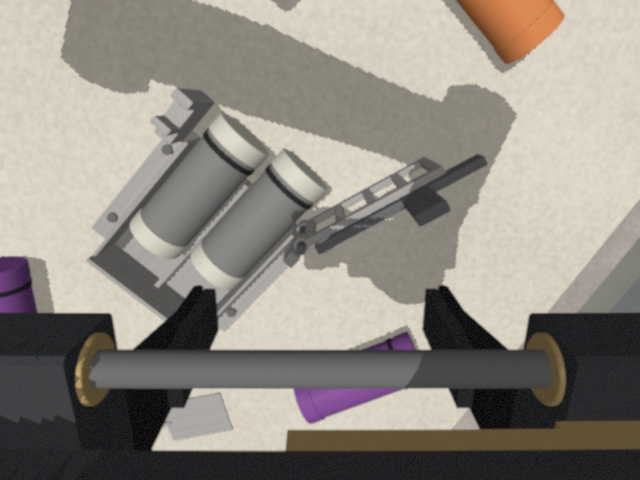

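```bash
python3 - <<'E'
import cv2
a=cv2.imread("pics/w0.png"); b=cv2.imread("pics/w1.png")
cv2.imwrite("pics/w0c.png",cv2.resize(a[90:330,170:440],None,fx=2.5,fy=2.5,interpolation=2))
cv2.imwrite("pics/w1c.png",cv2.resize(b[80:300,80:340],None,fx=2.7,fy=2.7,interpolation=2))
cv2.imwrite("pics/w1d.png",cv2.resize(b[140:280,280:500],None,fx=3.5,fy=3.5,interpolation=2))
E
```

```text
(no output)
```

View pics/w0c.png

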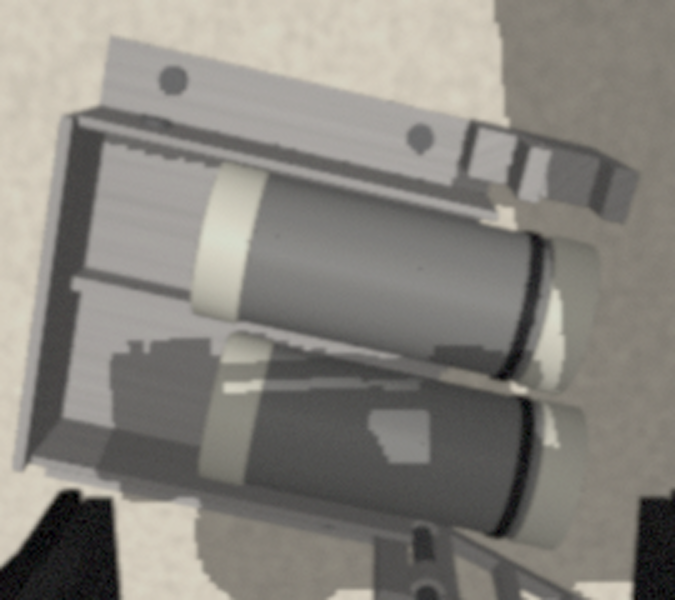

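View pics/w1c.png

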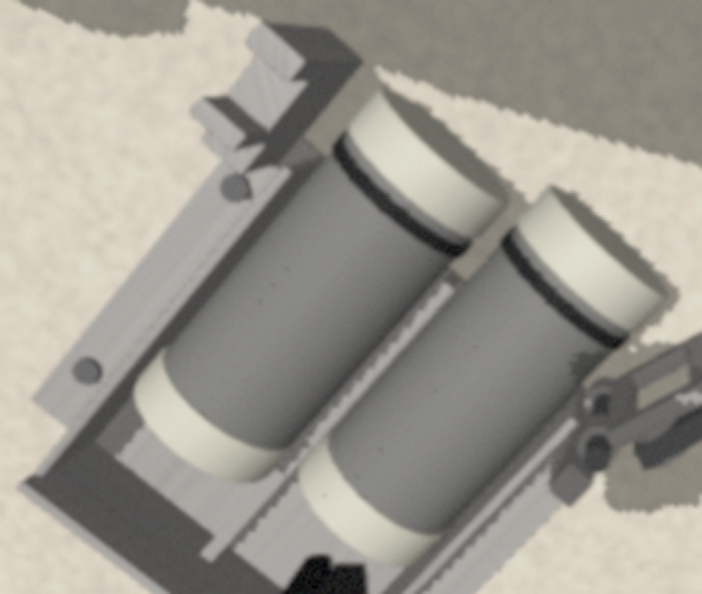

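View pics/w1d.png

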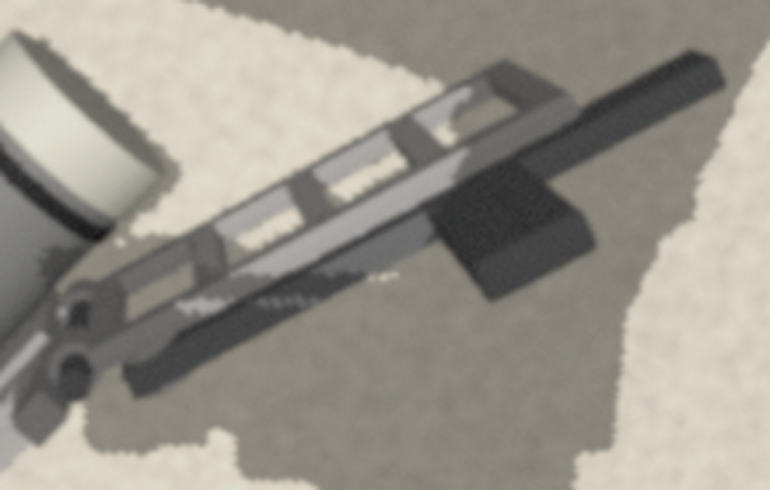

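```bash
cat > fit2.py <<'E'
from h import *
import pickle
from scipy.optimize import least_squares
w0,w1=pickle.load(open("w.pkl","rb"))
from workcell import env
fs=env.grab_frame("scene")
S=lambda u,v:(240+u/4,165+v/4);A=lambda u,v:(170+u/2.5,90+v/2.5);B=lambda u,v:(80+u/2.7,80+v/2.7);C=lambda u,v:(280+u/3.5,140+v/3.5)
L=[(fs,S(145,115),'p',(.0745,-.088,.065)),(fs,S(325,63),'p',(-.0745,-.088,.065)),(fs,S(478,220),'p',(-.096,.122,.087)),
(fs,S(220,530),'g',(-.2,.013,.080)),
(w0,A(68,116),'p',(-.0745,-.088,.065)),(w0,A(18,467),'p',(.0745,-.088,.065)),(w0,A(617,192),'p',(-.096,.122,.087)),
(w1,B(22,487),'p',(-.0745,-.088,.065)),(w1,B(276,50),'p',(-.096,.122,.087)),
(w1,C(575,100),'g',(-.16,0,.09)),(w1,C(720,84),'g',(-.2,.013,.085)),(w1,C(535,252),'g',(-.125,.013,.15)),
(w0,A(203,240),'n',-.08),(w0,A(212,410),'f',-.08),(w1,B(440,140),'n',.08),(w1,B(607,240),'f',.08),(fs,S(312,345),'F',0),(fs,S(400,298),'F2',0)]
def pts(x,k,q):
    if k=='p': return pen2w(x,q)
    if k=='g': return pen2w(x,gate2pen(x[3],q))
    cx,cy=(-.036,x[4]) if k in('n','F2') else (.036,x[5])
    return pen2w(x,(cx,cy+q,.072)) if k in 'nf' else pen2w(x,(cx,cy+.08,.039))
res=lambda x:np.concatenate([(proj(f,pts(x,k,q))[0]-uv) for f,uv,k,q in L])
r=least_squares(res,[.53,-.19,-.2,1.7,.05,.05],loss='soft_l1')
print(np.round(r.x,4)); print(np.round(res(r.x).reshape(-1,2),1).tolist())
np.save("x.npy",r.x)
E
python3 fit2.py
```

```text
[ 0.5102 -0.1894 -0.2271  1.8824  0.0537  0.0695]
[[-0.7, -1.3], [0.6, -1.8], [0.1, -0.5], [-0.5, -0.8], [-1.1, -0.2], [-0.7, 0.1], [2.1, 0.1], [-2.3, -1.2], [-1.7, -1.1], [0.4, 0.1], [0.6, -4.4], [0.1, 0.7], [0.2, 4.6], [-0.6, 7.5], [-1.8, 0.2], [1.4, 1.4], [1.1, 1.2], [0.8, 0.7]]
```

```bash
python3 - <<'E'
from h import *
from workcell import env
x=np.load("x.npy"); yaw=np.degrees(x[2]); P=lambda a,b,z: pen2w(x,(a,b,z))[0]
env.gripper_to(0.0)
env.goto(P(-.036,.20,.16),[-90,0,yaw])
env.move_straight(P(-.036,.20,.045),rate=.15)
def pos():
    s=env.read_state(); d=np.array(s["position"])-[x[0],x[1],0]; c,n=np.cos(x[2]),np.sin(x[2])
    return np.round([c*d[0]+n*d[1],-n*d[0]+c*d[1],d[2]],4),np.round(s["force"],1),s["clock"]
print(pos())
print(env.move_straight(P(-.036,.076,.045),rate=.06,force_limit=18)); print(pos())
env.move_straight(P(-.036,.20,.045),rate=.2)
env.move_straight(P(.036,.20,.045),rate=.2)
print(env.move_straight(P(.036,.076,.045),rate=.06,force_limit=18)); print(pos())
env.move_straight(P(.036,.20,.045),rate=.2)
env.move_straight(P(.0,.20,.25),rate=.2)
print(pos())
f=env.grab_frame("scene"); cv2.imwrite("pics/s2.png",cv2.resize((255*(f["image"][165:315,240:400]/255.)**.6).astype('uint8'),None,fx=4,fy=4,interpolation=2))
E
```

```text
(array([-0.035 ,  0.2004,  0.0459]), array([-0.9,  0.4,  0.1]), 8.05)
True
(array([-0.0352,  0.0844,  0.0449]), array([0.7, 5. , 1. ]), 9.8083)
True
(array([0.0363, 0.0845, 0.0449]), array([-0.2,  3.8,  2.5]), 12.8)
(array([-0.0006,  0.1995,  0.2487]), array([ 0.1,  0.2, -1.3]), 14.7167)
```

View pics/s2.png

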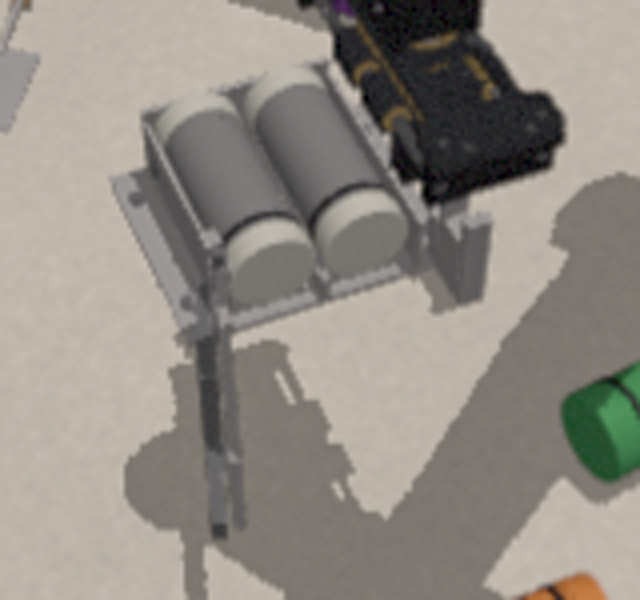

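Both tubes stopped at the same tool y, 84.5 mm, with a sharp rise in force. In the picture their end caps are against the back wall, with the outer faces at about (265,265) and (365,230) of the crop. Next I'll plan the tab grasp and the gate arc.

```bash
cat >> h.py <<'E'
def tool(x,th,phi,dz=0,off=180):
    Ry=R.from_euler('y',phi).as_matrix()
    p=np.array([-.02,.013,.075])+Ry@np.array([-.105,0,.036])+[0,0,dz]
    pos=pen2w(x,gate2pen(th,p))[0]
    r=R.from_euler('z',x[2]-th)*R.from_euler('y',phi)*R.from_euler('x',-90,degrees=True)
    if off: r=r*R.from_euler('y',180,degrees=True)
    return pos,r.as_euler('xyz',degrees=True)
E
python3 - <<'E'
from h import *
from workcell import env
x=np.load("x.npy")
for off in(0,180):
    for phi in (0,.28):
        for th in np.linspace(x[3],0,6):
            p,o=tool(x,th,phi,0,off); j=env.inverse_kinematics(p,o)
            print(off,phi,round(th,2),np.round(p,3),np.round(o,0),None if j is None else np.round(j,0))
E
```

```text
0 0 1.88 [ 0.686 -0.018  0.111] [ -90.    0. -121.] [ 12.  33.   2.   0. -59. 137.]
0 0 1.51 [0.644 0.003 0.111] [-90.   0. -99.] [ 15.  29.  -5.   0. -56. 156.]
0 0 1.13 [0.597 0.007 0.111] [-90.  -0. -78.] [ 16.  25. -12.   0. -53. 176.]
0 0 0.75 [ 0.552 -0.007  0.111] [-90.   0. -56.] [  16.   21.  -19.    0.  -50. -162.]
0 0 0.38 [ 0.515 -0.037  0.111] [-90.   0. -35.] [  14.   18.  -23.   -0.  -48. -139.]
0 0 0.0 [ 0.492 -0.077  0.111] [-90.   0. -13.] [  10.   17.  -26.   -0.  -48. -113.]
0 0.28 1.88 [ 0.679 -0.03   0.139] [ -90.   16. -121.] [  5.  28.   2. -16. -55. 153.]
0 0.28 1.51 [ 0.642 -0.011  0.139] [-90.  16. -99.] [  5.  27.   1. -18. -61. 174.]
0 0.28 1.13 [ 0.6   -0.007  0.139] [-90.  16. -78.] [   6.   26.   -0.  -17.  -66. -166.]
0 0.28 0.75 [ 0.56  -0.019  0.139] [-90.  16. -56.] [   6.   25.   -3.  -15.  -70. -146.]
0 0.28 0.38 [ 0.527 -0.045  0.139] [-90.  16. -35.] [   6.   25.   -6.  -11.  -72. -126.]
0 0.28 0.0 [ 0.506 -0.081  0.139] [-90.  16. -13.] [   6.   24.   -9.   -5.  -72. -107.]
180 0 1.88 [ 0.686 -0.018  0.111] [-90.  -0.  59.] [ 12.  33.   2.   0
[... 235 characters left out ...]
-19.   0. -50.  18.]
180 0 0.38 [ 0.515 -0.037  0.111] [-90.   0. 145.] [ 14.  18. -23.   0. -48.  41.]
180 0 0.0 [ 0.492 -0.077  0.111] [-90.   0. 167.] [ 10.  17. -26.  -0. -48.  67.]
180 0.28 1.88 [ 0.679 -0.03   0.139] [-90. -16.  59.] [  5.  28.   2. -16. -55. -27.]
180 0.28 1.51 [ 0.642 -0.011  0.139] [-90. -16.  81.] [  5.  27.   1. -18. -61.  -6.]
180 0.28 1.13 [ 0.6   -0.007  0.139] [-90. -16. 102.] [  6.  26.  -0. -17. -66.  14.]
180 0.28 0.75 [ 0.56  -0.019  0.139] [-90. -16. 124.] [  6.  25.  -3. -15. -70.  34.]
180 0.28 0.38 [ 0.527 -0.045  0.139] [-90. -16. 145.] [  6.  25.  -6. -11. -72.  54.]
180 0.28 0.0 [ 0.506 -0.081  0.139] [-90. -16. 167.] [  6.  24.  -9.  -5. -72.  73.]
```

```bash
python3 - <<'E'
from h import *
from workcell import env
x=np.load("x.npy")
env.gripper_to(0.7)
p,o=tool(x,x[3],0,.12); env.goto(p,o)
f=env.grab_frame("wrist"); cv2.imwrite("pics/w3.png",(255*(f["image"]/255.)**.6).astype('uint8'))
fs=env.grab_frame("scene")
cv2.imwrite("pics/s3.png",cv2.resize((255*(fs["image"][165:315,240:400]/255.)**.6).astype('uint8'),None,fx=4,fy=4,interpolation=2))
th=x[3]
print(np.round(proj(f,pen2w(x,gate2pen(th,[(-.125,.013,.15),(-.2,.013,.085),(-.16,0,.09)])))),env.read_state()["clock"])
E
```

```text
[[320. 246.]
 [320. 309.]
 [337. 264.]] 17.2833
```

View pics/w3.png

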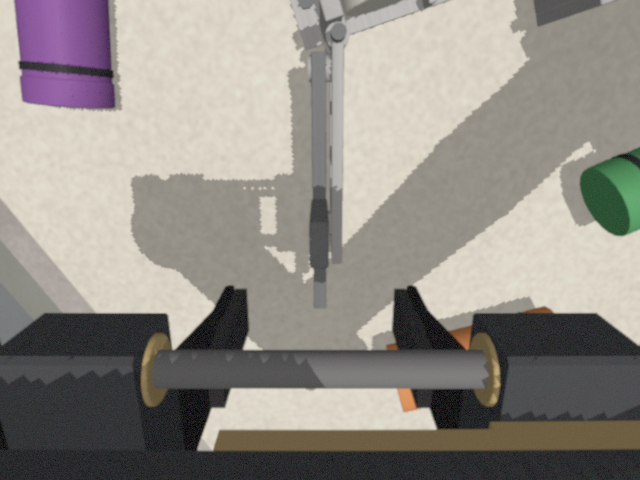

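View pics/s3.png

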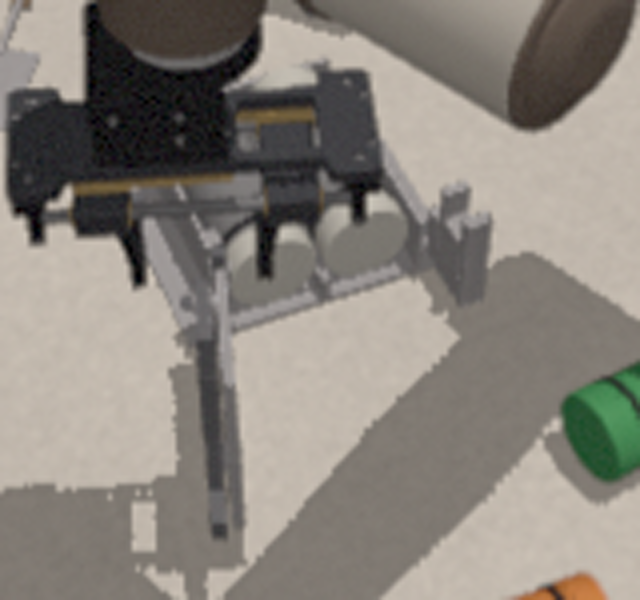

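The prediction matches the picture: bar end at (320,307), gate end at (337,263), tab at (319,230). The tab is centred between the fingers, so I'll descend and grip.

```bash
python3 - <<'E'
from h import *
from workcell import env
x=np.load("x.npy")
p,o=tool(x,x[3],0,0)
print(env.move_straight(p,rate=.1,force_limit=8))
env.gripper_to(0.0,25)
s=env.read_state(); print(s["opening"],s["position"],p,np.round(s["force"],1),s["clock"])
for phi in (.1,.2,.28):
    p,o=tool(x,x[3],phi); env.move_straight(p,o,rate=.05)
    s=env.read_state(); print(np.round(s["force"],1),np.round(s["position"]-p,4),s["opening"])
f=env.grab_frame("wrist"); cv2.imwrite("pics/w4.png",(255*(f["image"]/255.)**.6).astype('uint8'))
fs=env.grab_frame("scene")
cv2.imwrite("pics/s4.png",cv2.resize((255*(fs["image"][165:315,240:400]/255.)**.6).astype('uint8'),None,fx=4,fy=4,interpolation=2))
print(s["clock"])
E
```

```text
False
0.13370871672042903 [ 0.6864093  -0.01772828  0.11102923] [ 0.68613527 -0.01762037  0.111     ] [-0.  -0.9 -0.9] 19.5
[ 2.6  0.4 -1.6] [ 0.0005 -0.0003  0.    ] 0.1315679664424842
[ 2.3  0.3 -1.9] [ 0.0005 -0.     -0.0002] 0.1349330739584865
[ 2.9 -0.2 -1.7] [ 0.0005  0.0001 -0.0002] 0.13471607348245135
20.575
```

View pics/s4.png

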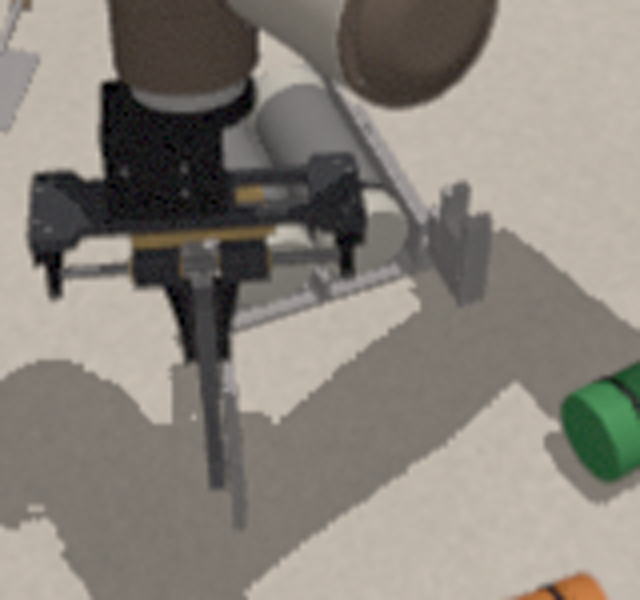

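View pics/w4.png

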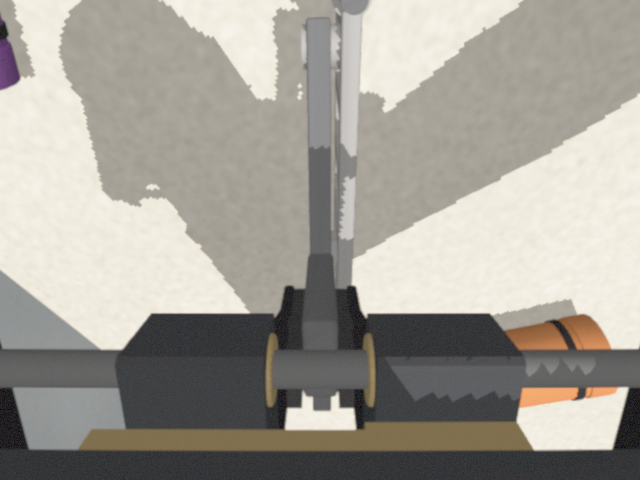

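The tab is held (opening 0.134 is about 12 mm). The bar end has lifted to (217,485) in the scene crop, from (220,533). Next I'll swing the gate.

```bash
python3 - <<'E'
from h import *
from workcell import env
x=np.load("x.npy")
for th in np.linspace(x[3],0.15,14)[1:]:
    p,o=tool(x,th,.28); hit=env.move_straight(p,o,rate=.1,force_limit=25)
    s=env.read_state(); print(round(th,2),hit,np.round(s["force"],1),np.round(s["position"]-p,4),round(s["opening"],3),round(s["clock"],2))
    if hit: break
fs=env.grab_frame("scene")
cv2.imwrite("pics/s5.png",cv2.resize((255*(fs["image"][165:315,240:400]/255.)**.6).astype('uint8'),None,fx=4,fy=4,interpolation=2))
E
```

```text
1.75 False [ 2.6  0.2 -1.3] [ 0.0002  0.0003 -0.0003] 0.136 20.98
1.62 False [ 1.9 -0.3 -2.7] [ 0.0003 -0.0001 -0.0002] 0.134 21.27
1.48 False [ 0.6  1.  -2.8] [ 0.0004 -0.0002 -0.0002] 0.135 21.57
1.35 False [ 0.9  1.3 -3.6] [ 0.0004 -0.0003 -0.0002] 0.135 21.88
1.22 False [ 2.   0.2 -3.1] [ 0.0005 -0.0003 -0.0003] 0.133 22.18
1.08 False [ 1.  -1.6 -3.7] [ 0.0005 -0.0003 -0.0002] 0.136 22.48
0.95 False [ 2.2 -2.5 -4.3] [ 0.0005 -0.0003 -0.0003] 0.135 22.77
0.82 False [ 0.9 -3.2 -5.8] [ 0.0006 -0.0002 -0.0003] 0.136 23.07
0.68 False [-0.2 -3.5 -6.9] [ 0.0005 -0.0002 -0.0002] 0.133 23.38
0.55 False [ 1.5 -4.1 -6.2] [ 0.0006 -0.0001 -0.0002] 0.136 23.68
0.42 False [ 1.3 -4.9 -8.1] [ 0.0005 -0.0001 -0.0002] 0.135 23.98
0.28 False [ 1.6 -5.4 -6.7] [ 0.0005 -0.     -0.0002] 0.136 24.27
0.15 False [ 1.9 -4.9 -7.9] [ 0.0004  0.0001 -0.0001] 0.137 24.57
```

View pics/s5.png

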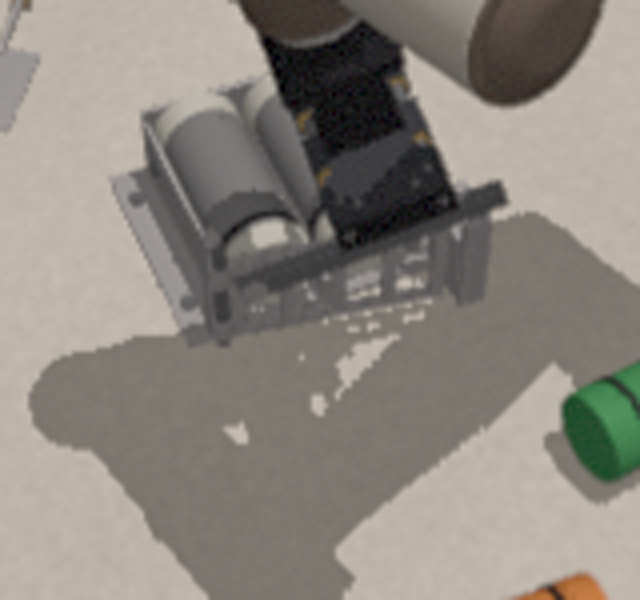

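The gate is at about 0.15 rad and the bar end, at (495,190), is above the prong. Now I'll close the gate fully and lower the bar.

```bash
python3 - <<'E'
from h import *
from workcell import env
x=np.load("x.npy")
for th in (.09,.04,0,-.02,-.04):
    p,o=tool(x,th,.28); hit=env.move_straight(p,o,rate=.05,force_limit=14)
    s=env.read_state(); print(round(th,2),hit,np.round(s["force"],1),np.round(s["position"]-p,4),round(s["clock"],2))
    if hit: break
th=max(th,-.01)
for phi in (.2,.13,.06,.0):
    p,o=tool(x,th,phi); hit=env.move_straight(p,o,rate=.05,force_limit=20)
    s=env.read_state(); print("phi",phi,hit,np.round(s["force"],1),np.round(s["position"]-p,4),round(s["clock"],2))
    if hit: break
f=env.grab_frame("wrist"); cv2.imwrite("pics/w6.png",(255*(f["image"]/255.)**.6).astype('uint8'))
fs=env.grab_frame("scene")
cv2.imwrite("pics/s6.png",cv2.resize((255*(fs["image"][165:315,240:400]/255.)**.6).astype('uint8'),None,fx=4,fy=4,interpolation=2))
E
```

```text
0.09 False [ 2.2 -5.3 -5.9] [ 0.0004  0.0001 -0.0001] 24.91
0.04 False [ 1.7 -4.2 -6.7] [ 0.0004  0.0001 -0.    ] 25.17
0 False [ 1.5 -4.9 -7. ] [ 0.0003  0.0001 -0.    ] 25.42
-0.02 False [ 3.4  0.7 -5.5] [ 0.0006  0.0009 -0.    ] 25.67
-0.04 False [ 4.1  7.1 -5.2] [ 0.0014  0.0028 -0.    ] 25.92
phi 0.2 False [ 4.1 -4.  -7.8] [ 0.0005 -0.0001  0.0001] 26.25
phi 0.13 False [ 5.2 -3.  -9.6] [ 0.0006 -0.0001  0.0002] 26.56
phi 0.06 False [ 6.5 -2.8 -9.6] [ 0.0007 -0.      0.0004] 26.87
phi 0.0 False [ 5.5 -3.  -7.8] [ 0.0008 -0.      0.0008] 27.15
```

View pics/s6.png

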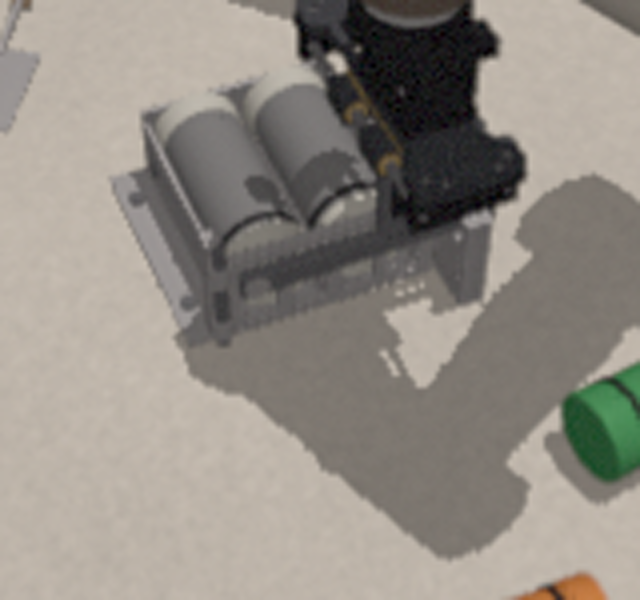

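View pics/w6.png

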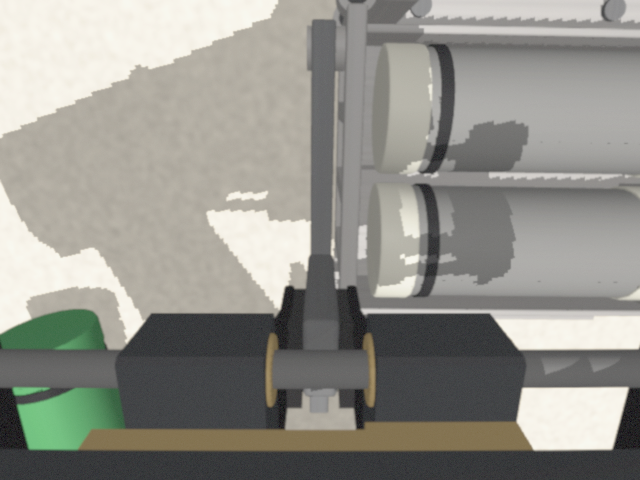

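The bar is at its rest height with only small forces, and the gate met its stop (the force turned over at th = -0.02). I'll release, retreat and check.

```bash
python3 - <<'E'
from h import *
from workcell import env
x=np.load("x.npy")
env.gripper_to(0.5)
p,o=tool(x,0,0,.15); env.move_straight(p,rate=.12)
env.goto(p+[-.08,-.02,.12],o)   # clear of the view
import pickle
f=env.grab_frame("wrist"); cv2.imwrite("pics/w7.png",(255*(f["image"]/255.)**.6).astype('uint8'))
env.goto([.35,-.45,.35],[-90,0,120])
fs=env.grab_frame("scene"); ft=env.grab_frame("top"); im=fs["image"].copy()
off=(240,165); c=cv2.resize((255*(im[165:315,240:400]/255.)**.6).astype('uint8'),None,fx=4,fy=4,interpolation=2)
cv2.imwrite("pics/s7.png",c)
for P in ([(-.036,.075,.039),(.036,.075,.039)],gate2pen(0,[(-.2,.013,.085),(-.125,.013,.15)])):
    print(((proj(fs,pen2w(x,P))-off)*4).round().tolist())
cv2.imwrite("pics/t7.png",cv2.resize((255*(ft["image"][180:320,290:420]/255.)**.6).astype('uint8'),None,fx=4,fy=4,interpolation=2))
print(env.read_state()["clock"])
E
```

```text
[[368.0, 242.0], [275.0, 272.0]]
[[496.0, 194.0], [402.0, 159.0]]
31.6167
```

View pics/s7.png

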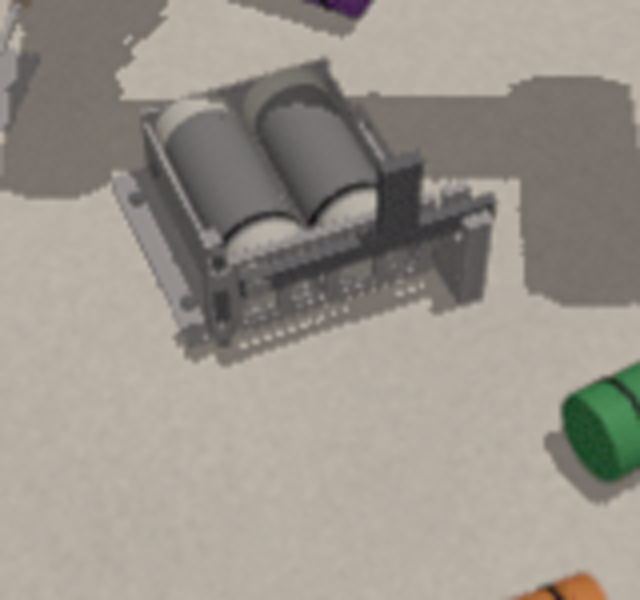

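View pics/w7.png

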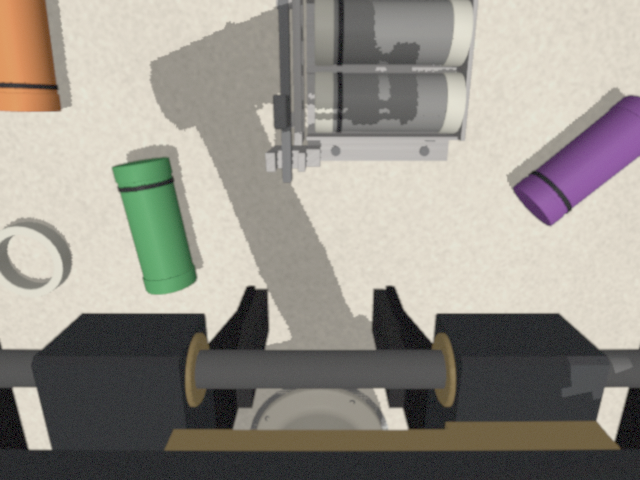

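View pics/t7.png

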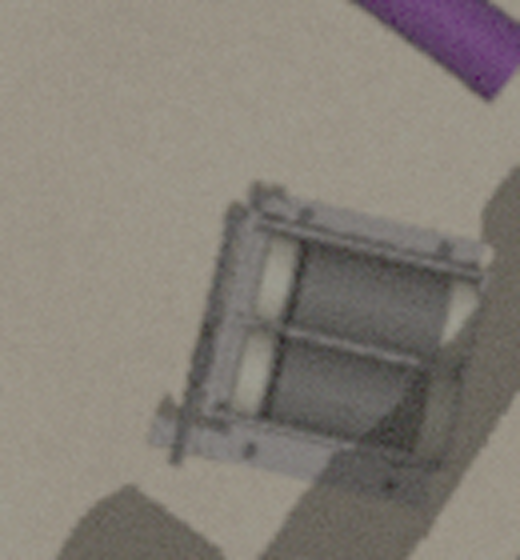

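The wrist view shows the bar lying between the prong at (270,160) and the post at (313,153). The scene view shows the bar end at (492,197) of the crop, against (496,194) predicted for a level bar with the gate shut. Both tubes are against the back wall, so I'll hand in.

```bash
python3 - <<'E'
from workcell import env
print(env.close_job()); print(env.read_state()["clock"])
E
```

```text
the job is handed in; nothing more can be done
None
the job is handed in; nothing more can be done
```

I pushed both grey tubes home with the gate open at about 1.88 rad. Then I gripped the latch tab, lifted the bar to about 0.28 rad and swung the gate to its stop. I lowered the bar behind the catch, let go, and handed the job in with the clock last read at 31.6 s of the 64 s allowed.

**Last checks:**
- **Tubes:** both stopped the tool at the same depth with a sharp rise in force, and the pictures show them against the back wall.
- **Gate and latch:** the gate pushed back at its stop. The wrist view shows the bar between the prong and the post. Its end is about 1–2 px from where a level bar with the gate shut should appear.
- **Robot:** the arm was well clear of everything at hand-in.
- **Bystanders:** I never reached for the jar, the tape or the spatula, but I did not measure their positions again at the end.
- **Disagreement:** the top camera was about 2–5 px off my first pose fit, most at the catch. I used the wrist and scene cameras instead, and the tab lined up to about 2 px at the grasp.

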